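# Stow two glass bulbs in the leaning tubes

### The job

Put the two white globe bulbs away in the leaning storage tubes, the large bulb in the wide tube and the small one in the narrow tube, glass ball first and right down on the bottom. They are glass: lower each one in gently along the tube instead of dropping or pushing it, and let go when it rests. Do not shove the screwdriver or the tape measure that lie about.

Things in the scene. Friction and masses are not known exactly. Their poses are not given: they have to be found in the camera images.
- big_bulb: Large white globe light bulb, 125 mm long: opal glass ball 64 mm across, a tapering neck, and a plain metal screw cap 27 mm across and 27 mm long. It starts ball down and cap up in a low cork ring (ball bottom about 8 mm above the bench), possibly leaning a few degrees. Origin: lowest point of the ball; z runs along the bulb from ball to cap; round about z. About 0.09 kg; a weak grip lets it swing in the fingers.
- big_bulb_cap (a point): Centre of the large bulb's metal cap, the place to grip it: on the bulb's axis, 111.5 mm from the ball's lowest point. The neck below the cap is slightly thinner than the cap for the first few mm, then widens.
- big_bulb_globe (a point): Centre of the large bulb's ball, 32 mm above its lowest point.
- small_bulb: Small white globe light bulb, 100 mm long: opal glass ball 45 mm across, a tapering neck, and a plain metal screw cap 16 mm across and 24 mm long. It starts ball down and cap up in a low cork ring (ball bottom about 8 mm above the bench), possibly leaning a few degrees. Origin: lowest point of the ball; z runs along the bulb from ball to cap; round about z. About 0.05 kg; a weak grip lets it swing in the fingers.
- small_bulb_cap (a point): Centre of the small bulb's metal cap, the place to grip it: on the bulb's axis, 88 mm from the ball's lowest point. The neck below the cap is slightly thinner than the cap for the first few mm, then widens.
- small_bulb_globe (a point): Centre of the small bulb's ball, 22.5 mm above its lowest point.
- wide_tube: Wide tube, grey plastic, open above, fixed on a dark steel stand lower than its rim. Leans 32 degrees, mouth towards the robot (stand's yaw varies). Bore 76 mm, wall 4, depth 92 mm. Origin: centre of the inner floor, 37 mm above the bench; z: up the bore axis; y: level; the wall at -x is the lower one, where the bulb will lean. Cap of the seated large bulb stands clear of the mouth.
- wide_tube_mouth (a point): Centre of the wide tube's mouth, level with its rim, 92 mm up the bore from the inner floor.
- narrow_tube: Narrow tube, grey plastic, open above, fixed on a dark steel stand lower than its rim. Leans 32 degrees, mouth towards the robot (stand's yaw varies). Bore 56 mm, wall 4, depth 68 mm. Origin: centre of the inner floor, 32 mm above the bench; z: up the bore axis; y: level; the wall at -x is the lower one, where the bulb will lean. Cap of the seated small bulb stands clear of the mouth.
- narrow_tube_mouth (a point): Centre of the narrow tube's mouth, level with its rim, 68 mm up the bore from the inner floor.
- carton_flap (a point): Middle of the front edge of a big open carton's fixed front flap, which overhangs the bench behind the tubes. The edge is level within 30 mm, runs along y for 355 mm and is 250 to 285 mm above the bench; from it the flap rises backwards to the carton, 150 mm further from the robot and 105 mm higher. An arm or gripper swung across at that height further out than the edge hits it.
- screwdriver_2: Yellow-handled screwdriver lying loose behind the bulbs, 29 x 193 x 30 mm; origin: centre of its underside. Leave it.
- tape_measure: Yellow tape measure standing loose on the bench, 36 x 84 x 70 mm high; origin: centre of its underside. Leave it.

How it is judged:
By the outcome, as a careful person would: the job done as asked, in the order asked, and still so for the second after the job is handed in, with the robot touching nothing.
It also fails if it takes over 72 s, if anything falls off the work surface, if the arm or the gripper's body presses on something with over 40 N, if the wrist force passes 120 N, or if a joint passes its speed limit or range.

### The arm

A 6-joint arm with a two-finger parallel gripper is mounted at the origin on a cart in front of the work surface, level with it; the furniture and walls round the work are solid. World frame = base frame: x ahead of the robot, y to its left, z up, the work surface at z = 0. Lengths are in m, angles in rad, forces in N, time in s.
With the tool pointing down it reaches from about 0.3 to 0.775 m from the base axis. Payload 14.6 kg.
Tool frame: the origin (TCP) lies on the centre line of the jaws, within the pads' length; the fingertips stand 8 mm ahead of it and the grasp point (between the pads) lies 11 mm behind it (robot.tip_extent is the distance from the TCP to the fingertips, in m); z points along the fingers, y is the line along which they close (so a half turn about z gives the same grasp; the last joint's range is limited). The gripper opens to 94 mm and grips with 3 to 60 N. Pads are 16 mm wide; open, the fingers measure 119 mm over their backs; the gripper's body (75 mm by 177 mm) begins 78 mm behind the grasp point.
Start: joints at [1.169, 0.3, 1.521, -0, 1.321, -0.067], TCP at [0.181, 0.519, 0.213] pointing down, gripper open.
Joint ranges: [-3.03, 3.03], [-0.79, 2.21], [0.23, 2.52], [-1.04, 4.18], [0, 3.07], [-2.55, 2.55]. Speed limits (rad/s): [2.22, 2.22, 2.57, 3.14, 3.14, 3.14].

### API

Orientations are given as [roll, pitch, yaw] about the fixed x, y, z axes, in that order (R = Rz(yaw) Ry(pitch) Rx(roll)).
In Python, from workcell import robot, eyes gives the robot as it stands.
- The arm moves only by the shell command python3 -m creep 'ROWS' [OPENING] [FORCE]. ROWS is JSON, a list of rows, each a list of 6 numbers: the shift along the tool's x, y, z normalised to -1 to 1, where 1 is 50 cm, then the turn, a rotation vector about the tool's x, y, z normalised to -1 to 1, where 1 is 120 degrees. In form: [[x, y, z, wx, wy, wz], ...]. A call has 1 to 5 rows; each row is the pose to reach, as a shift and turn from the pose commanded when the call began, along the tool's axes at that moment; what a row does not reach only later rows make up. A row lasts 1/12 s, in which the tool goes at most 41.7 mm and 7.16 degrees, less where a joint would pass 70% of its speed; a pose out of reach is approached as far as the arm can. A call with a number of a shift or a turn outside -1 to 1 is refused whole. A call with a gripper value outside its range is refused whole. OPENING is the gripper's target within -1 to 1 (fully open at 1, half-way at 0, shut at -1), set as the call begins (- or left out, the last holds). The fingers move at their own pace and stop on an object; FORCE is the grip in N (left out, the last holds). Time passes only in rows, so rows that repeat a pose let the fingers close. It gives the time, the measured TCP pose, the force, the opening and the grip force at its end, in the units of the state.
- robot.sense(): the state, without advancing time (a new reading comes with each control period).
- eyes.snapshot(name): name is "scene" or "top" or "wrist"; returns a dict with "color" (384x512x3 uint8, red, green, blue), "z_map" (384x512 float32, m along the optical axis (not along the pixel's ray), 0 where there is no reading), "mtx" (3x3 intrinsics, pixels), "extrinsics" (4x4, takes a point from camera to world coordinates); the wrist camera has in their place "tool_from_camera" (4x4, takes a point from camera to tool coordinates, whose origin is the TCP and whose axes are the flange's). Camera axes: x right, y up, looking along -z (the intrinsics and any distortion apply to the point x, -y, -z); pixel columns grow to the right and rows downward; lengths in m; the calibration is good to about 2 mm. The wrist camera is an equidistant fisheye: a pixel r from the principal point sees the ray r / f radians off the axis. A picture is of the moment at which its call begins: read the wrist's pose just before it.
- robot.sign_off(): hands the job in; it is judged then, once.
The state is a dict: "time_s": time; "joint_pos": joint angles; "qd": joint speeds; "effort": joint torques, N m; "position": TCP position; "eef_rot": TCP orientation; "wrist_force": force on the tool from outside, world axes, zero at the start; "moment": the same for the moment, N m; "grip_width": finger opening in m; "finger_force": force on a finger pad.
Only numpy, scipy, OpenCV 4.12 (cv2) and the standard library are available. Lean on these libraries where they do the work, as an engineer would, in place of code of your own. Each camera call takes 0.05 s, during which the arm holds its last target. There are 200 camera calls.

## Working session

There is one attempt and no reset: what is moved stays moved. The work goes in short steps, Python scripts to look and compute and a shell command to move; the robot and the scene stay as the last step left them, time stands still between calls to the robot, and variables do not carry over. Pictures are saved under pics/ and viewed, at most 12 in all, crops included, and the job is handed in when it is done.

```bash
mkdir -p pics; ls; cat > h.py <<'E'
import numpy as np, cv2
from scipy.spatial.transform import Rotation as R
from workcell import robot, eyes
def cloud(s):
    z=s["z_map"]; K=s["mtx"]; v,u=np.indices(z.shape)
    p=np.stack([(u-K[0,2])/K[0,0]*z,-(v-K[1,2])/K[1,1]*z,-z],-1)
    T=np.array(s["extrinsics"]); P=p@T[:3,:3].T+T[:3,3]; P[z==0]=np.nan; return P
E
python3 - <<'E'
from h import *
st=robot.sense(); print(st)
ims=[]
for n in("scene","top"):
    s=eyes.snapshot(n); np.savez(n,**s); ims.append(s["color"]); print(n,s["mtx"].tolist(),np.round(s["extrinsics"],3).tolist(),[k for k in s])
    cv2.imwrite(f"pics/{n}.png",cv2.resize(s["color"][:,:,::-1],(768,576)))
E
```

```text
pics
{'time_s': 0.0, 'joint_pos': array([ 1.16940366e+00,  3.00492257e-01,  1.52157108e+00,  2.13880083e-05,
        1.32071346e+00, -6.66092575e-02]), 'qd': array([-0.00072927,  0.00051132,  0.0001473 , -0.00172574,  0.00037623,
        0.00109242]), 'effort': array([ 2.70893288e-04, -5.31813419e+01, -3.52739561e+01,  7.08399201e-02,
        2.43681780e-02, -1.29455289e-04]), 'position': array([0.18061385, 0.51923045, 0.21287895]), 'eef_rot': array([-3.14041251e+00, -9.94872677e-05,  2.80680388e+00]), 'wrist_force': array([0.15815398, 0.31039368, 0.39529055]), 'moment': array([ 0.0219821 , -0.01944523,  0.00502654]), 'finger_force': 0.0, 'grip_width': 0.09394281022379347}
scene [[494.4743770609945, 0.0, 256.72304396496065], [0.0, 494.4743770609945, 190.7781044078578], [0.0, 0.0, 1.0]] [[0.7, 0.453, -0.552, -0.109], [-0.714, 0.46, -0.528, -0.664], [0.014, 0.764, 0.646, 0.928], [0.0, 0.0, 0.0, 1.0]] ['color', 'z_map', 'mtx', 'extrinsics']
top [[426.6509208289544, 0.0, 254.63020466249938], [0.0, 426.6509208289544, 192.90882119147415], [0.0, 0.0, 1.0]] [[0.001, 0.985, -0.174, 0.342], [-1.0, 0.007, 0.03, -0.021], [0.031, 0.174, 0.984, 1.303], [0.0, 0.0, 0.0, 1.0]] ['color', 'z_map', 'mtx', 'extrinsics']
```

View pics/scene.png

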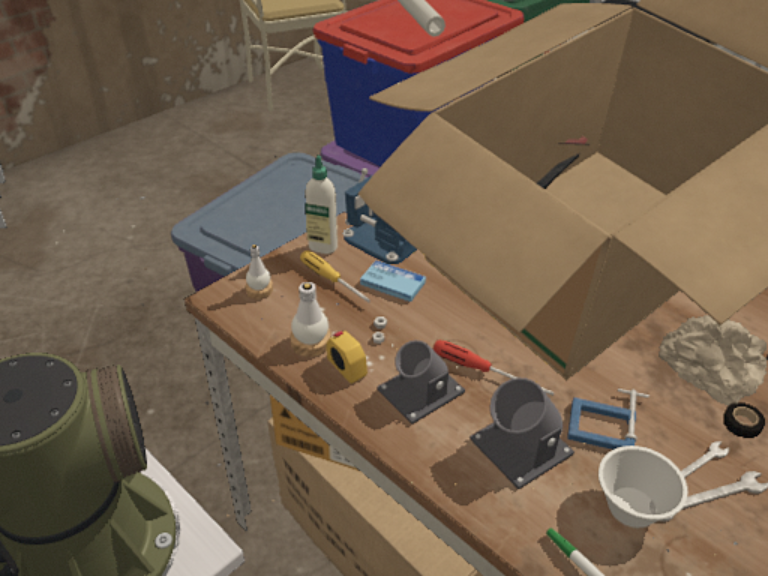

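View pics/top.png

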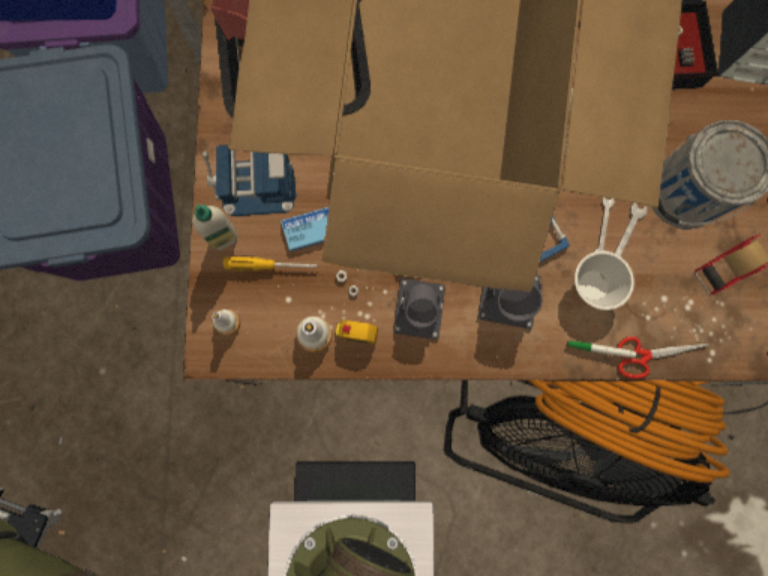

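The scene view, at 1.5× scale, shows the small bulb at (257,275), the big bulb at (310,320), the narrow tube at (418,370) and the wide tube at (522,415). The tape measure is at (347,357) and the yellow screwdriver at (335,275). The top view shows both tubes, with the flap edge at about row 265–285.

```bash
cat > m.py <<'E'
from h import *
from scipy.optimize import least_squares
C={n:dict(np.load(n+".npz")) for n in("scene","top")}
P={n:cloud(C[n]) for n in C}
def reg(n,u0,u1,v0,v1):
    sl=(slice(int(v0/1.5),int(v1/1.5)),slice(int(u0/1.5),int(u1/1.5)))
    return P[n][sl].reshape(-1,3),C[n]["color"][sl].reshape(-1,3).astype(int)
t={}
for nm,rs,rt,r,L in(("small",(235,280,240,305),(205,245,300,340),.0225,.1),("big",(285,332,280,352),(290,332,312,355),.032,.125)):
    for n,q in(("scene",rs),("top",rt)):
        p,c=reg(n,*q); z=p[:,2]
        g=(z>.012+r*.4)&(z<.008+r*1.5)
        f=least_squares(lambda x:np.linalg.norm(p[g]-x,axis=1)-r,np.append(np.median(p[g][:,:2],0),.008+r),loss="soft_l1",f_scale=.002)
        cap=(z>L+.008-.024)&(z<L+.03)
        print(nm,n,g.sum(),"globe",f.x.round(4),"res",np.abs(f.fun).mean().round(4),"cap",cap.sum(),p[cap].mean(0).round(4),"zmax",np.nanmax(z).round(4))
        for a in np.arange(.06,L+.012,.01):
            k=(z>a)&(z<a+.01)
            if k.sum(): print("   ",a.round(3),k.sum(),p[k].mean(0).round(4))
def tube(nm,rs,rt,r,D,h):
    a=np.radians(32)
    for n,q in(("scene",rs),("top",rt),("both",0)):
        if q:p=reg(n,*q)[0]
        else:p=np.vstack([reg("scene",*rs)[0],reg("top",*rt)[0]])
        p=p[(p[:,2]>h+D*.55)&(p[:,2]<.17)]
        def res(x):
            o=np.array([x[0],x[1],h+x[3]]); ax=np.array([-np.sin(a)*np.cos(x[2]),-np.sin(a)*np.sin(x[2]),np.cos(a)])
            d=p-o; s=d@ax; rho=np.linalg.norm(d-s[:,None]*ax,axis=1)
            return np.where(np.abs(s-D)<.003,s-D,np.where(np.abs(rho-r)<np.abs(rho-r-.004),rho-r,rho-r-.004))
        best=min((least_squares(res,[*(np.median(p[:,:2],0)+[.04,0]),y,0],loss="soft_l1",f_scale=.002) for y in np.arange(-1,1.1,.25)),key=lambda f:f.cost)
        print(nm,n,len(p),"floor xy,yaw(of +x axis),dz",best.x.round(4),np.abs(best.fun).mean().round(4))
tube("narrow",(375,455,335,410),(395,445,275,340),.028,.068,.032)
tube("wide",(470,570,370,475),(480,545,275,330),.038,.092,.037)
p,c=reg("top",330,550,200,290); k=(p[:,2]>.23)&(p[:,2]<.4); e=p[k]; print("flap min x",[ (round(y,2),e[abs(e[:,1]-y)<.01][:,0].min().round(3) if (abs(e[:,1]-y)<.01).any() else 0, e[abs(e[:,1]-y)<.01][:,2].min().round(3) if (abs(e[:,1]-y)<.01).any() else 0) for y in np.arange(-.4,.15,.05)])
p,c=reg("top",335,380,318,345);k=p[:,2]>.03;print("tape",p[k].min(0),p[k].max(0))
p,c=reg("top",215,320,250,280);k=p[:,2]>.008;print("driver",np.nanmin(p[k],0),np.nanmax(p[k],0))
E
python3 m.py
```

```text
small scene 83 globe [0.5024 0.2572 0.032 ] res 0.0015 cap 51 [0.4992 0.2514 0.0994] zmax 0.115
    0.06 37 [0.4966 0.2486 0.065 ]
    0.07 22 [0.4979 0.2507 0.0761]
    0.08 19 [0.4987 0.2508 0.0847]
    0.09 15 [0.4989 0.2503 0.0959]
    0.1 22 [0.4995 0.2521 0.1048]
    0.11 4 [0.4994 0.2523 0.1123]
small top 43 globe [0.5036 0.2536 0.0283] res 0.0009 cap 32 [0.5023 0.2529 0.1036] zmax 0.1096
    0.06 22 [0.5012 0.2503 0.0644]
    0.07 16 [0.5008 0.2493 0.0756]
    0.08 1 [0.5006 0.2479 0.0809]
    0.09 7 [0.4991 0.2502 0.0958]
    0.1 25 [0.5032 0.2537 0.1058]
big scene 222 globe [0.4792 0.0795 0.0411] res 0.0041 cap 127 [0.4746 0.0752 0.1258] zmax 0.1358
    0.06 102 [0.4683 0.0675 0.064 ]
    0.07 62 [0.471  0.0677 0.075 ]
    0.08 58 [0.4707 0.07   0.085 ]
    0.09 47 [0.4713 0.072  0.0949]
    0.1 36 [0.473  0.0722 0.1045]
    0.11 32 [0.4726 0.0722 0.1155]
    0.12 35 [0.4737 0.0735 0.1258]
    0.13 57 [0.4762 0.0782 0.1325]
big top 80 globe [0.4804 0.0785 0.0389] res 0.0008 cap 82 [0.4794 0.0778 0.1291] zmax 0.1376
    0.06 52 [0.477  0.0759 0.0639]
    0.07 35 [0.4731 0.07
[... 698 characters left out ...]
.1695  0.0016] 0.0009
flap min x [(np.float64(-0.4), 0, 0), (np.float64(-0.35), 0, 0), (np.float64(-0.3), np.float64(0.531), np.float64(0.253)), (np.float64(-0.25), np.float64(0.532), np.float64(0.258)), (np.float64(-0.2), np.float64(0.535), np.float64(0.259)), (np.float64(-0.15), np.float64(0.541), np.float64(0.266)), (np.float64(-0.1), np.float64(0.547), np.float64(0.269)), (np.float64(-0.05), np.float64(0.554), np.float64(0.273)), (np.float64(-0.0), np.float64(0.56), np.float64(0.277)), (np.float64(0.05), 0, 0), (np.float64(0.1), 0, 0)]
tape [ 0.46055012 -0.04838596  0.0315791 ] [0.50294682 0.0290481  0.07323772]
driver [0.60934457 0.07473443 0.01006661] [0.65425328 0.26594794 0.03655367]
```

```bash
cat > tb.py <<'E'
from m import *
print("----")
def sdf(rho,s,r,D):
    q=np.stack([abs(rho-r-.002)-.002,abs(s-D/2)-D/2]); return np.linalg.norm(np.maximum(q,0),axis=0)+np.minimum(q.max(0),0)
def tube2(nm,rs,rt,r,D,h,g):
    a=np.radians(32); S=[reg("scene",*rs),reg("top",*rt)]
    for n,sel in(("scene",[0]),("top",[1]),("both",[0,1])):
        p=np.vstack([S[i][0] for i in sel]); c=np.vstack([S[i][1] for i in sel])
        dark=(c.max(1)-c.min(1)<25)&(c.max(1)<140)
        k=(p[:,2]>h+.03)&(p[:,2]<.16)&dark; q=p[k]
        def res(x):
            o=np.array([x[0],x[1],h]); ax=np.array([-np.sin(a)*np.cos(x[2]),-np.sin(a)*np.sin(x[2]),np.cos(a)])
            d=q-o; s=d@ax; rho=np.linalg.norm(d-s[:,None]*ax,axis=1); return sdf(rho,s,r,D)
        b=min((least_squares(res,[g[0],g[1],y],loss="soft_l1",f_scale=.001) for y in np.arange(-.8,.81,.2)),key=lambda f:f.cost)
        ax=np.array([-np.sin(a)*np.cos(b.x[2]),-np.sin(a)*np.sin(b.x[2])])
        pl=p[dark&(p[:,2]>-.004)&(p[:,2]<.016)]
        rc=cv2.minAreaRect((pl[:,:2]*1000).astype(np.float32))
        print(nm,n,k.sum(),b.x.round(4),np.abs(b.fun).mean().round(4),"mouth",(b.x[:2]+ax*D).round(4),"plate",len(pl),np.round(rc[0],1),np.round(rc[1],1),round(rc[2],1))
tube2("narrow",(365,475,330,430),(385,455,270,350),.028,.068,.032,(.555,-.14))
tube2("wide",(460,585,365,490),(470,560,270,335),.038,.092,.037,(.58,-.325))
E
python3 tb.py|sed -n '/----/,$p'
```

```text
----
narrow scene 480 [ 0.5457 -0.1416 -0.2202] 0.0013 mouth [ 0.5106 -0.1338] plate 840 [548.  -87.2] [195.1 135.8] 81.7
narrow top 287 [ 0.5495 -0.1373 -0.1311] 0.0011 mouth [ 0.5138 -0.1326] plate 485 [ 533.5 -135.7] [ 92.8 115.2] 82.0
narrow both 767 [ 0.5488 -0.1379 -0.1754] 0.0014 mouth [ 0.5133 -0.1316] plate 1325 [548.  -87.2] [195.1 135.8] 81.7
wide scene 1024 [ 0.5769 -0.3286 -0.2252] 0.0011 mouth [ 0.5294 -0.3177] plate 1219 [ 606.6 -286.2] [201.6 199.7] 79.1
wide top 294 [ 0.5818 -0.3266 -0.2177] 0.0012 mouth [ 0.5342 -0.3161] plate 357 [ 557.  -321.1] [113.5 110.1] 78.9
wide both 1318 [ 0.5806 -0.3259 -0.2185] 0.0013 mouth [ 0.533  -0.3154] plate 1576 [ 606.6 -286.2] [201.6 199.7] 79.1
```

```bash
python3 - <<'E'
from h import *
s=np.load("scene.npz")["color"][:,:,::-1]
cv2.imwrite("pics/tubes.png",cv2.resize(s[215:330,240:400],(800,575),interpolation=cv2.INTER_CUBIC))
E
```

```text
(no output)
```

View pics/tubes.png

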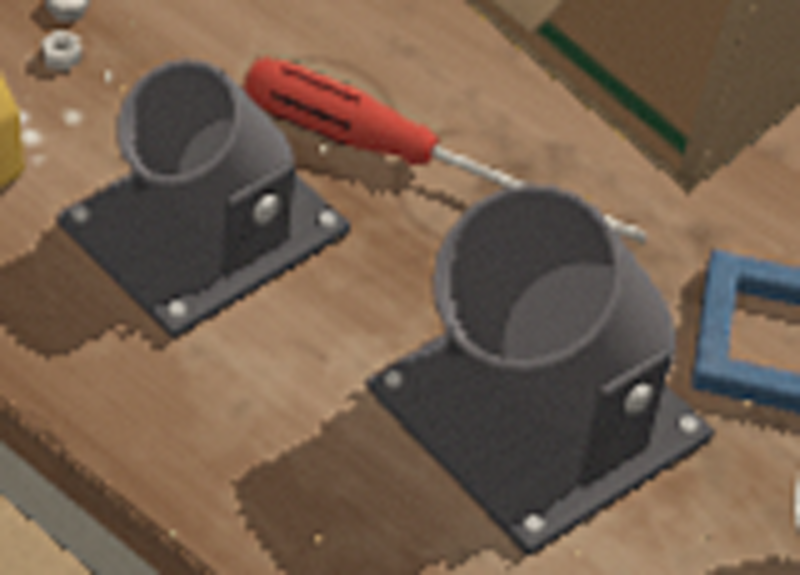

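The crop shows both tubes cleanly. The narrow tube's mouth is at (180,120) and the wide one's at (527,275), each on a square plate turned slightly clockwise. The plate yaws of about −0.14 and −0.20 agree with the rim fits.

```bash
cat >> h.py <<'E'
def axes(psi,tilt):
    z=np.array([np.sin(tilt)*np.cos(psi),np.sin(tilt)*np.sin(psi),-np.cos(tilt)]); y=np.array([-np.sin(psi),np.cos(psi),0]); return np.stack([np.cross(y,z),y,z],1)
def go(grasp,psi,tilt):
    "row from measured pose to: grasp point at world position, tool z tilted forward"
    s=robot.sense(); R0=R.from_euler("xyz",s["eef_rot"]).as_matrix(); R1=axes(psi,np.radians(tilt))
    p=np.asarray(grasp)+.011*R1[:,2]
    row=np.r_[R0.T@(p-s["position"])/.5, R.from_matrix(R0.T@R1).as_rotvec()/np.radians(120)]
    print(row.round(4).tolist()); return row
TUBE={"wide":(np.array([.580,-.3265,.037]),-.205),"narrow":(np.array([.549,-.1378,.032]),-.145)}
def intube(n,s,dx=0,dy=0):
    "pose with grasp point s up the bore axis, offset dx (tube x), dy"
    o,psi=TUBE[n]; A=axes(psi,np.radians(32)); return o-A[:,2]*s-A[:,0]*dx+A[:,1]*dy, psi, 32
E
python3 -c "
from h import *
go([.4805,.0785,.22],0,0)"
```

```text
[-0.8561, -0.6355, 0.0085, -0.0005, -0.0001, -0.1599]
```

```bash
python3 -m creep '[[-0.856,-0.6355,0.0085,0,0,-0.16],[-0.856,-0.6355,0.0085,0,0,-0.16],[-0.856,-0.6355,0.0085,0,0,-0.16],[-0.856,-0.6355,0.0085,0,0,-0.16],[-0.856,-0.6355,0.0085,0,0,-0.16]]' 1; python3 -c "
from h import *
go([.4805,.0785,.22],0,0)"
```

```text
time_s: 0.52
position: [0.2958, 0.3494, 0.2116]
eef_rot: [-3.141, -0.0, -3.14]
wrist_force: [1.2, 0.3, 0.2]
grip_width: 0.0941
finger_force: 0.0
[-0.3685, -0.5424, 0.0053, -0.0001, -0.0001, 0.0008]
```

```bash
python3 -m creep '[[-0.0455,-0.067,0,0,0,0],[-0.091,-0.134,0,0,0,0],[-0.1365,-0.2,0,0,0,0],[-0.182,-0.267,0,0,0,0],[-0.227,-0.334,0.005,0,0,0]]'; python3 -m creep '[[-0.0455,-0.067,0,0,0,0],[-0.09,-0.134,0,0,0,0],[-0.142,-0.208,0,0,0,0],[-0.142,-0.208,0,0,0,0]]';  python3 - <<'E'
from h import *
s0=robot.sense(); s=eyes.snapshot("wrist"); print(s0["position"],s0["eef_rot"],s["mtx"].tolist(),np.round(s["tool_from_camera"],3).tolist())
np.savez("w1",**s,pos=s0["position"],rot=s0["eef_rot"])
cv2.imwrite("pics/w1.png",cv2.resize(s["color"][:,:,::-1],(768,576)))
go([.4805,.0785,.1215],0,0)
E
```

```text
time_s: 0.93
position: [0.4097, 0.1823, 0.2096]
eef_rot: [3.141, 0.001, -3.141]
wrist_force: [1.3, 0.5, 0.6]
grip_width: 0.0942
finger_force: 0.0
time_s: 1.27
position: [0.4822, 0.0756, 0.2089]
eef_rot: [-3.141, -0.0, 3.138]
wrist_force: [0.2, 0.2, 0.1]
grip_width: 0.0938
finger_force: 0.0
[0.48221441 0.07563642 0.20889667] [-3.14071268e+00 -1.70271439e-04  3.13781522e+00] [[297.3186396354542, 0.0, 255.66843327394147], [0.0, 297.3186396354542, 190.22846666417655], [0.0, 0.0, 1.0]] [[-0.0, 0.973, 0.23, 0.066], [1.0, 0.0, -0.0, 0.0], [-0.0, 0.23, -0.973, -0.171], [0.0, 0.0, 0.0, 1.0]]
[0.0012, 0.0024, 0.1965, -0.0002, -0.0004, -0.0018]
```

View pics/w1.png

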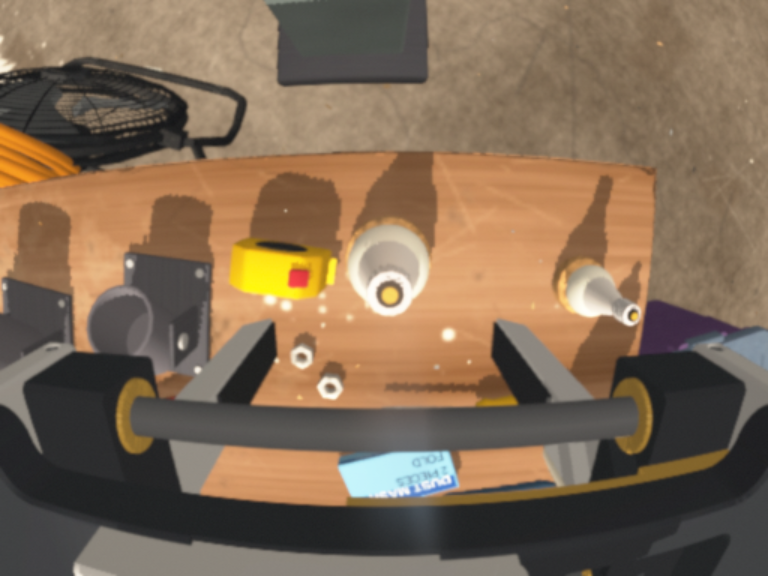

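The wrist view shows the big cap contact at (390,293) and the small cap contact at (632,316). The narrow mouth is centred near (120,322). I'll cast these as rays.

```bash
cat >> h.py <<'E'
def wray(s,pos,rot,u,v):
    K=s["mtx"]; x=(u-K[0,2])/K[0,0]; y=(v-K[1,2])/K[1,1]; th=np.hypot(x,y); k=np.sin(th)/th if th>1e-9 else 1
    d=np.array([x*k,-y*k,-np.cos(th)]); T=s["tool_from_camera"]; Q=R.from_euler("xyz",rot).as_matrix()
    return pos+Q@T[:3,3], Q@T[:3,:3]@d
def onz(o,d,z): return (o+d*(z-o[2])/d[2]).round(4)
E
python3 - <<'E'
from h import *
s=dict(np.load("w1.npz"))
for n,u,v,z in(("big cap",390,293,.133),("big globe",389,263,.045),("small cap",632,316,.108),("narrow mouth",120,322,.0897)):
    print(n,onz(*wray(s,s["pos"],s["rot"],u/1.5,v/1.5),z))
E
```

```text
big cap [0.4787 0.0797 0.133 ]
big globe [0.4775 0.0802 0.045 ]
small cap [0.5033 0.2535 0.108 ]
narrow mouth [ 0.5129 -0.1293  0.0897]
```

```bash
python3 -m creep '[[0.003,0.004,0.04,0,0,0],[0.003,0.004,0.09,0,0,0],[0.003,0.004,0.14,0,0,0],[0.003,0.004,0.18,0,0,0],[0.003,0.004,0.197,0,0,0]]' 0.2; python3 -m creep '[[0,0,0,0,0,0],[0,0,0,0,0,0],[0,0,0,0,0,0],[0,0,0,0,0,0],[0,0,0,0,0,0]]' -1 30; python3 -m creep '[[0,0,0,0,0,0],[0,0,0,0,0,0],[0,0,0,0,0,0],[0,0,0,0,0,0],[0,0,0,0,0,0]]'
```

```text
time_s: 1.73
position: [0.4768, 0.0829, 0.1083]
eef_rot: [-3.141, -0.004, -3.14]
wrist_force: [0.0, 0.0, -0.2]
grip_width: 0.064
finger_force: 0.0
time_s: 2.15
position: [0.4789, 0.0823, 0.1118]
eef_rot: [3.141, 0.002, -3.141]
wrist_force: [-0.6, -0.1, 0.4]
grip_width: 0.0309
finger_force: 0.2
time_s: 2.57
position: [0.4789, 0.082, 0.1113]
eef_rot: [-3.141, 0.001, -3.141]
wrist_force: [0.1, -3.3, 6.1]
grip_width: 0.0263
finger_force: 30.0
```

```bash
python3 -m creep '[[0,0,-0.03,0,0,0],[0.01,0,-0.1,0,0,0],[0.03,0,-0.18,0,0,0],[0.06,0,-0.25,0,0,0],[0.08,0,-0.28,0,0,0]]'; python3 - <<'E'
from h import *
g=intube("wide",.2255); print(g[0].round(4)); go([.43,0.08,.25],-.205,32); go(*g)
E
```

```text
time_s: 2.98
position: [0.4384, 0.0825, 0.2549]
eef_rot: [3.141, 0.004, -3.141]
wrist_force: [0.1, -0.6, -0.7]
grip_width: 0.0264
finger_force: 30.0
[ 0.463  -0.3022  0.2282]
[0.0054, -0.0073, 0.0285, 0.028, -0.2636, 0.0953]
[-0.0601, -0.7717, 0.0716, 0.028, -0.2636, 0.0953]
```

```bash
python3 -m creep '[[0,-0.06,0,0.0056,-0.053,0.019],[0,-0.13,0,0.011,-0.106,0.038],[0,-0.2,0,0.017,-0.158,0.057],[0,-0.28,0.01,0.022,-0.21,0.076],[-0.01,-0.35,0.02,0.028,-0.2636,0.095]]';  python3 - <<'E'
from h import *
go(*intube("wide",.2255))
E
```

```text
time_s: 3.4
position: [0.4428, -0.0945, 0.2416]
eef_rot: [-3.138, 0.561, 2.937]
wrist_force: [1.5, 0.2, -1.1]
grip_width: 0.0267
finger_force: 30.0
[-0.0906, -0.3981, 0.1122, -0.0018, 0.0013, 0.0002]
```

```bash
python3 -m creep '[[0,-0.07,0,0,0,0],[-0.02,-0.15,0.03,0,0,0],[-0.05,-0.23,0.06,0,0,0],[-0.07,-0.3,0.09,0,0,0],[-0.085,-0.36,0.105,0,0,0]]';  python3 -m creep '[[-0.005,-0.03,0.005,0,0,0],[-0.005,-0.04,0.005,0,0,0],[-0.005,-0.04,0.005,0,0,0],[-0.005,-0.04,0.005,0,0,0]]'; python3 - <<'E'
from h import *
s0=robot.sense(); s=eyes.snapshot("wrist"); print(s0["position"],s0["eef_rot"],s0["grip_width"])
np.savez("w2",**s,pos=s0["position"],rot=s0["eef_rot"])
go(*intube("wide",.2255))
t=eyes.snapshot("scene"); np.savez("scene2",**t)
w=cv2.resize(s["color"][:,:,::-1],(512,384))[:, :]
sc=t["color"][:,:,::-1][150:342,250:450]; sc=cv2.resize(sc,(400,384))
cv2.imwrite("pics/w2.png",cv2.resize(np.hstack([w[:,60:460],sc]),(800,384)))
E
```

```text
time_s: 3.82
position: [0.4693, -0.2844, 0.2177]
eef_rot: [-3.14, 0.554, 2.937]
wrist_force: [0.7, 1.4, -1.4]
grip_width: 0.0264
finger_force: 30.0
time_s: 4.15
position: [0.4685, -0.3015, 0.218]
eef_rot: [-3.14, 0.554, 2.938]
wrist_force: [0.0, -0.4, -1.3]
grip_width: 0.0266
finger_force: 30.0
[ 0.46854725 -0.30150447  0.21799066] [-3.13993978  0.55376603  2.93808961] 0.026599477152110425
[-0.0014, -0.0043, -0.0006, -0.0004, -0.002, 0.001]
```

View pics/w2.png

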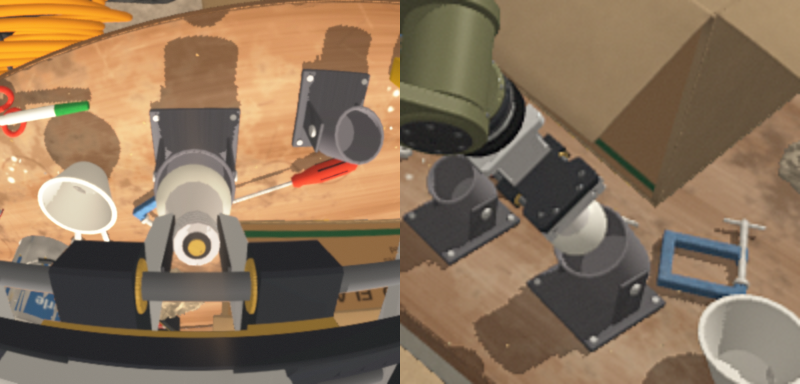

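The wrist crop shows the globe (157–232) centred in the wide rim (155–237). The scene crop shows the bulb poised at the mouth and aligned with the tube. I'll lower it along the bore.

```bash
python3 -m creep '[[0,0,0.012,0,0,0],[0,0,0.03,0,0,0],[0,0,0.05,0,0,0],[0,0,0.07,0,0,0],[0,0,0.08,0,0,0]]'; python3 -m creep '[[0,0,0.02,0,0,0],[0,0,0.04,0,0,0],[0,0,0.06,0,0,0],[0,0,0.08,0,0,0],[0,0,0.085,0,0,0]]'; python3 -m creep '[[0,0,0,0,0,0],[0,0,0,0,0,0]]'; python3 - <<'E'
from h import *
go(*intube("wide",.1135)); print(robot.sense()["wrist_force"])
E
```

```text
time_s: 4.67
position: [0.4897, -0.3062, 0.1822]
eef_rot: [-3.14, 0.553, 2.938]
wrist_force: [0.8, 0.4, -2.7]
grip_width: 0.0267
finger_force: 30.0
time_s: 5.08
position: [0.5115, -0.3111, 0.1461]
eef_rot: [-3.14, 0.552, 2.938]
wrist_force: [0.3, -1.3, -1.6]
grip_width: 0.0264
finger_force: 30.0
time_s: 5.25
position: [0.5113, -0.3113, 0.148]
eef_rot: [-3.139, 0.554, 2.938]
wrist_force: [0.0, -0.5, -1.4]
grip_width: 0.0262
finger_force: 30.0
[-0.002, -0.0017, 0.0579, -0.0006, -0.0021, 0.0007]
[ 0.04842914 -0.48608033 -1.36001238]
```

```bash
python3 -m creep '[[0.001,0,0.01,0,0,0],[0.003,0,0.02,0,0,0],[0.005,0,0.03,0,0,0],[0.006,0,0.04,0,0,0],[0.006,0,0.045,0,0,0]]'; python3 -m creep '[[0.001,0,0,0,0,0],[0.002,0,0.002,0,0,0],[0.002,0,0.004,0,0,0]]'; python3 - <<'E'
from h import *
go(*intube("wide",.1135)); print(robot.sense()["wrist_force"])
E
```

```text
time_s: 5.67
position: [0.5203, -0.3131, 0.1264]
eef_rot: [-3.14, 0.554, 2.938]
wrist_force: [-0.1, -0.1, -0.3]
grip_width: 0.0266
finger_force: 30.0
time_s: 5.92
position: [0.5205, -0.3133, 0.1252]
eef_rot: [-3.139, 0.555, 2.938]
wrist_force: [0.4, 0.4, -0.6]
grip_width: 0.0266
finger_force: 30.0
[-0.0099, -0.0017, 0.0091, -0.0007, -0.0019, 0.0007]
[ 0.36814131  0.36721167 -0.64114055]
```

```bash
for i in 1 2 3; do python3 -m creep '[[0,0,0.002,0,0,0],[0,0,0.003,0,0,0],[0,0,0.003,0,0,0]]' | egrep 'pos|wrist'; done; python3 - <<'E'
from h import *
go(*intube("wide",.1135))
E
```

```text
position: [0.5213, -0.3135, 0.1238]
wrist_force: [0.0, 0.2, -1.5]
position: [0.5221, -0.3136, 0.1225]
wrist_force: [-0.1, -0.5, -0.2]
position: [0.5229, -0.3139, 0.1216]
wrist_force: [-2.4, 0.0, 3.4]
[-0.0095, -0.0015, 0.0003, -0.0008, -0.0018, 0.0008]
```

```bash
python3 -m creep '[[0.004,0,-0.0005,0,-0.0125,0],[0.008,0,-0.0005,0,-0.025,0],[0.012,0,0,0,-0.037,0],[0.016,0,0,0,-0.05,0],[0.016,0,0,0,-0.05,0]]' | egrep 'pos|wrist'; python3 -m creep '[[0,0,0,0,0,0],[0,0,0,0,0,0],[0,0,0,0,0,0]]' - 3; python3 - <<'E'
from h import *
s=eyes.snapshot("wrist"); t=eyes.snapshot("scene")
w=cv2.resize(s["color"][:,:,::-1],(512,384))
sc=cv2.resize(t["color"][:,:,::-1][200:340,280:426],(400,384))
cv2.imwrite("pics/w3.png",np.hstack([w[:,60:460],sc]))
E
```

```text
position: [0.5264, -0.3053, 0.1289]
wrist_force: [-1.0, -4.0, -3.3]
time_s: 7.33
position: [0.5263, -0.3055, 0.1285]
eef_rot: [-3.129, 0.633, 2.927]
wrist_force: [0.3, -1.2, 0.6]
grip_width: 0.0275
finger_force: 3.0
```

View pics/w3.png

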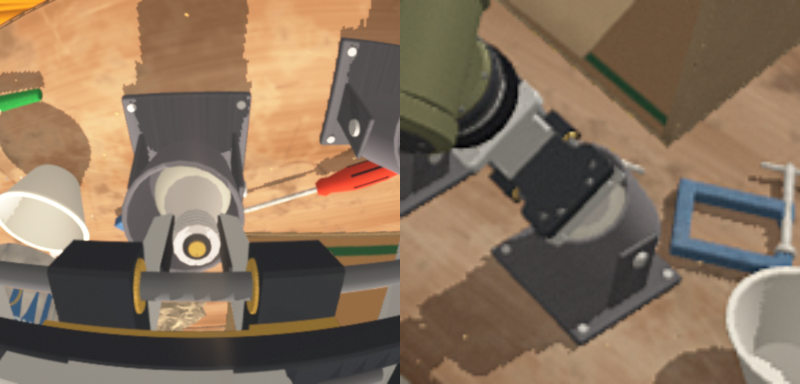

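The wrist crop shows the globe still inside the wide tube, but the tool has shifted about 8 mm to +y and 7 mm up, which I did not ask for. I suspect a joint limit.

```bash
python3 - <<'E'
from h import *
s=robot.sense(); print(s["joint_pos"].round(3),s["position"].round(4),s["eef_rot"].round(3),s["wrist_force"],s["effort"].round(1)); print(axes(-.205,np.radians(37)).round(3)); print(R.from_euler("xyz",s["eef_rot"]).as_matrix().round(3))
o,psi=TUBE["wide"];A=axes(psi,np.radians(32)); Q=R.from_euler("xyz",s["eef_rot"]).as_matrix()
g=s["position"]-.011*Q[:,2]; print("grasp in tube",[(-(g-o)@A[:,0]).round(4),((g-o)@A[:,1]).round(4),(-(g-o)@A[:,2]).round(4)])
E
```

```text
[-0.701  0.278  1.901  0.634  0.464 -2.554] [ 0.5262 -0.3054  0.1283] [-3.129  0.633  2.926] [-0.21178066 -1.17279011 -0.2477767 ] [  0.5 -46.8 -29.9   0.6  -0.7  -0. ]
[[-0.782  0.204  0.589]
 [ 0.163  0.979 -0.123]
 [-0.602  0.    -0.799]]
[[-0.788  0.221  0.575]
 [ 0.172  0.975 -0.139]
 [-0.591 -0.01  -0.806]]
grasp in tube [np.float64(-0.0007), np.float64(0.0099), np.float64(0.1186)]
```

```bash
python3 - <<'E'
from h import *
go(*intube("wide",.1165,dx=-.003))
go(*intube("wide",.1135,dx=-.0047))
E
```

```text
[0.0064, -0.0193, 0.0041, -0.0088, 0.0353, -0.0043]
[0.0102, -0.0192, 0.0099, -0.0088, 0.0353, -0.0043]
```

```bash
python3 -m creep '[[0,0,0,0,0,0],[0,0,0,0,0,0],[0.003,-0.01,0.002,-0.004,0.018,-0.002],[0.006,-0.019,0.003,-0.009,0.035,-0.004],[0.006,-0.019,0.003,-0.009,0.035,-0.004]]' - 15; python3 -m creep '[[0,0,0,0,0,0],[0,0,0,0,0,0]]' ; python3 - <<'E'
from h import *
print(robot.sense()["joint_pos"].round(3))
go(*intube("wide",.1135,dx=-.0047))
E
```

```text
time_s: 7.85
position: [0.5228, -0.3151, 0.1258]
eef_rot: [3.141, 0.558, 2.936]
wrist_force: [0.4, 0.0, 0.2]
grip_width: 0.0262
finger_force: 15.0
time_s: 8.02
position: [0.5225, -0.3141, 0.1251]
eef_rot: [3.14, 0.56, 2.935]
wrist_force: [0.5, -0.8, -1.0]
grip_width: 0.0267
finger_force: 15.0
[-0.714  0.302  1.846  0.516  0.553 -2.461]
[0.003, -0.0009, 0.0069, 0.0002, 0.0007, -0.0006]
```

```bash
python3 -m creep '[[0.002,0,0.001,0,0,0],[0.003,-0.001,0.003,0,0,0],[0.003,-0.001,0.003,0,0,0]]' | egrep 'pos|wrist';for i in 1 2 ; do python3 -m creep '[[0,0,0.002,0,0,0],[0,0,0.002,0,0,0],[0,0,0.002,0,0,0]]' | egrep 'pos|wrist'; done; python3 - <<'E'
from h import *
go(*intube("wide",.1135,dx=-.0047))
s=eyes.snapshot("wrist"); t=eyes.snapshot("scene")
w=cv2.resize(s["color"][:,:,::-1],(512,384))
sc=cv2.resize(t["color"][:,:,::-1][200:340,280:426],(400,384))
cv2.imwrite("pics/w4.png",np.hstack([w[:,60:460],sc]))
E
```

```text
position: [0.5221, -0.3147, 0.1234]
wrist_force: [1.8, -0.7, 0.7]
position: [0.5226, -0.3149, 0.1225]
wrist_force: [1.9, -0.6, 1.7]
position: [0.523, -0.3152, 0.122]
wrist_force: [-3.1, 0.6, 6.7]
[0.001, 0.001, 0.0007, 0.0001, 0.0006, -0.0005]
```

View pics/w4.png

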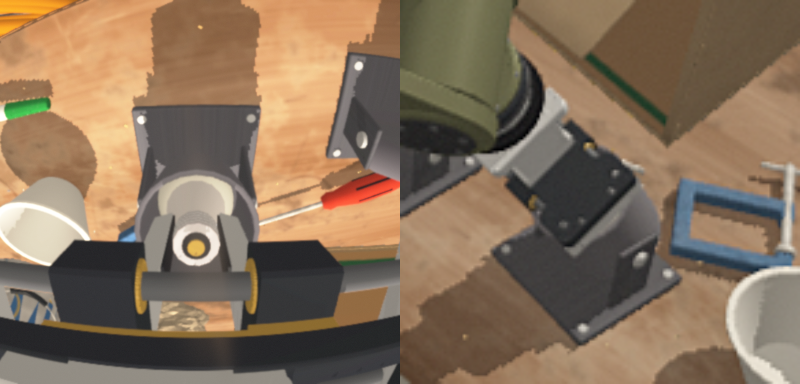

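The wrist crop shows the globe centred in the bore with the cap between the fingers, and the contact force is on the bottom. I'll release it.

```bash
python3 -m creep '[[0,0,-0.001,0,0,0],[0,0,-0.001,0,0,0],[0,0,-0.001,0,0,0]]' - 3 | egrep 'wrist|grip'; python3 -m creep '[[0,0,-0.001,0,0,0],[0,0,-0.001,0,0,0],[0,0,-0.001,0,0,0],[0,0,-0.001,0,0,0],[0,0,-0.001,0,0,0]]' -0.2 | egrep 'wrist|grip';  python3 - <<'E'
from h import *
s=eyes.snapshot("wrist")
w=s["color"][:,:,::-1][130:384,100:420]
cv2.imwrite("pics/w5.png",cv2.resize(w,(640,508)))
E
```

```text
wrist_force: [0.1, -0.3, 1.0]
grip_width: 0.0271
wrist_force: [0.0, 0.1, -0.8]
grip_width: 0.0376
```

View pics/w5.png

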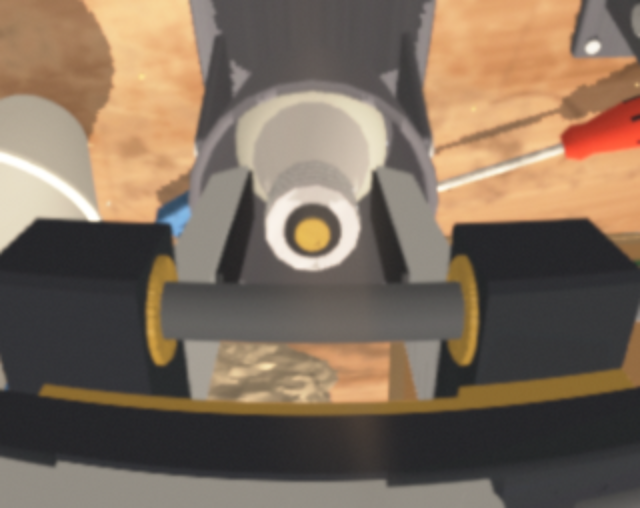

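The cap at (313,232) is free between the open fingers, and the bulb rests seated. I'll retract along the bore.

```bash
python3 -m creep '[[0,0,-0.02,0,0,0],[0,0,-0.06,0,0,0],[0,0,-0.11,0,0,0],[0,0,-0.17,0,0,0],[0,0,-0.22,0,0,0]]'; python3 - <<'E'
from h import *
go([.45,-.1,.24],0,0)
E
```

```text
time_s: 10.0
position: [0.4642, -0.3027, 0.2176]
eef_rot: [3.141, 0.559, 2.936]
wrist_force: [0.5, -0.4, 0.3]
grip_width: 0.0379
finger_force: 0.0
[0.0817, 0.3911, -0.078, -0.0273, 0.2662, -0.0957]
```

```bash
python3 -m creep '[[0.015,0.07,-0.02,-0.0055,0.053,-0.019],[0.03,0.15,-0.035,-0.011,0.106,-0.038],[0.05,0.23,-0.05,-0.016,0.16,-0.057],[0.065,0.31,-0.065,-0.022,0.213,-0.076],[0.082,0.39,-0.078,-0.027,0.266,-0.096]]' 0.1| egrep 'pos'; python3 - <<'E'
from h import *
print(robot.sense()["joint_pos"].round(3))
go([.503,.2535,.20],0,0)
E
```

```text
position: [0.45, -0.0997, 0.2293]
[-0.295  0.088  1.737 -0.004  1.319 -1.866]
[-0.1064, 0.7066, 0.0781, -0.0015, -0.0013, 0.0002]
```

```bash
python3 -m creep '[[-0.01,0.07,0.01,0,0,0],[-0.02,0.15,0.02,0,0,0],[-0.035,0.23,0.03,0,0,0],[-0.045,0.31,0.035,0,0,0],[-0.057,0.39,0.04,0,0,0]]'| egrep 'pos'; python3 -m creep '[[-0.01,0.08,0.01,0,0,0],[-0.025,0.16,0.02,0,0,0],[-0.04,0.24,0.03,0,0,0],[-0.05,0.31,0.038,0,0,0],[-0.05,0.317,0.038,0,0,0]]'| egrep 'pos';python3 -m creep '[[0,0,0,0,0,0],[0,0,0,0,0,0]]' | egrep 'pos'; python3 - <<'E'
from h import *
s0=robot.sense(); s=eyes.snapshot("wrist"); print(s0["joint_pos"].round(3))
# cap contact: gold blob near image of predicted cap
c=cv2.cvtColor(s["color"],cv2.COLOR_RGB2HSV); m=cv2.inRange(c,(12,70,60),(35,255,255)); m[:150]=0;m[235:]=0;m[:,:215]=0;m[:,300:]=0
n,l,st,ce=cv2.connectedComponentsWithStats(m)
for i in range(1,n):
    if 8<st[i,4]<600: print(st[i],ce[i].round(1),onz(*wray(s,s0["position"],s0["eef_rot"],*ce[i]),.108))
w=s["color"][:,:,::-1]
cv2.imwrite("pics/w6.png",cv2.resize(w,(768,576)))
go([.503,.2535,.098],0,0)
E
```

```text
position: [0.4788, 0.0959, 0.2077]
position: [0.5036, 0.2568, 0.1876]
position: [0.504, 0.252, 0.1885]
[ 3.990e-01  3.510e-01  1.513e+00 -1.000e-03  1.278e+00 -1.172e+00]
[255 192   9  10  64] [259.  196.4] [0.5026 0.2553 0.108 ]
[0.0025, 0.0039, 0.2033, -0.0002, 0.0003, -0.0002]
```

View pics/w6.png

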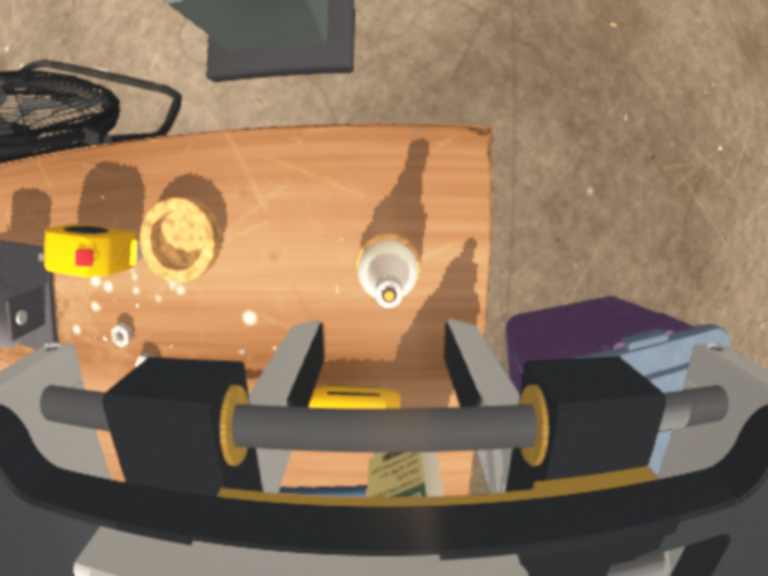

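The small cap is at (388,294), about (0.503, 0.255), and upright. I'll descend and grip.

```bash
python3 -m creep '[[0.0025,0.0055,0.04,0,0,0],[0.0025,0.0055,0.09,0,0,0],[0.0025,0.0055,0.14,0,0,0],[0.0025,0.0055,0.18,0,0,0],[0.0025,0.0055,0.203,0,0,0]]' -0.1|egrep 'pos|wri'; python3 -m creep '[[0,0,0,0,0,0],[0,0,0,0,0,0],[0,0,0,0,0,0],[0,0,0,0,0,0],[0,0,0,0,0,0]]' -1 25 |egrep 'pos|fin'; python3 -m creep '[[0,0,0,0,0,0],[0,0,0,0,0,0],[0,0,0,0,0,0],[0,0,0,0,0,0],[0,0,0,0,0,0]]'; python3 -m creep '[[0,0,-0.03,0,0,0],[0.01,0,-0.1,0,0,0],[0.03,0,-0.18,0,0,0],[0.07,0,-0.25,0,0,0],[0.1,0,-0.28,0,0,0]]';python3 - <<'E'
from h import *
g=intube("narrow",.068+.09+.02); print(g[0]); go(*g)
E
```

```text
position: [0.5025, 0.2536, 0.0851]
wrist_force: [0.6, -0.1, -0.9]
position: [0.5035, 0.2555, 0.0879]
finger_force: 25.0
time_s: 12.72
position: [0.5036, 0.2556, 0.0877]
eef_rot: [3.141, 0.002, -3.141]
wrist_force: [-0.3, -1.5, 7.7]
grip_width: 0.0149
finger_force: 25.0
time_s: 13.13
position: [0.4529, 0.2558, 0.2313]
eef_rot: [3.139, 0.005, -3.141]
wrist_force: [0.6, -0.4, -0.5]
grip_width: 0.0159
finger_force: 25.0
[ 0.45566423 -0.12417066  0.18295256]
[-0.0161, -0.762, 0.1138, 0.0206, -0.2638, 0.0672]
```

```bash
python3 -m creep '[[0,-0.06,0,0.004,-0.053,0.0135],[0,-0.13,0,0.008,-0.106,0.027],[0,-0.21,0,0.012,-0.158,0.04],[0,-0.29,0,0.0165,-0.21,0.054],[0,-0.37,0,0.0206,-0.264,0.067]]' |egrep 'pos|rot';python3 - <<'E'
from h import *
print(robot.sense()["joint_pos"].round(3))
go(*intube("narrow",.068+.09+.02))
E
```

```text
position: [0.4526, 0.0693, 0.2274]
eef_rot: [-3.138, 0.561, 2.999]
[ 0.167 -0.198  2.108 -0.256  0.71  -1.11 ]
[-0.0044, -0.3817, 0.1312, -0.0011, 0.0011, 0.001]
```

```bash
python3 -m creep '[[0,-0.07,0,0,0,0],[0,-0.15,0.01,0,0,0],[0,-0.23,0.03,0,0,0],[0,-0.31,0.05,0,0,0],[0,-0.36,0.07,0,0,0]]' |egrep 'pos|rot';python3 -m creep '[[-0.002,-0.02,0.03,0,0,0],[-0.004,-0.022,0.06,0,0,0],[-0.004,-0.022,0.061,0,0,0],[-0.004,-0.022,0.061,0,0,0]]' |egrep 'pos|rot'; python3 - <<'E'
from h import *
s0=robot.sense(); s=eyes.snapshot("wrist"); t=eyes.snapshot("scene"); print(s0["joint_pos"].round(3))
go(*intube("narrow",.068+.09+.02))
w=s["color"][:,:,::-1][90:346,100:356]
sc=cv2.resize(t["color"][:,:,::-1][200:328,230:358],(400,400))
cv2.imwrite("pics/w7.png",np.hstack([cv2.resize(w,(400,400)),sc]))
np.savez("w7",**s,pos=s0["position"],rot=s0["eef_rot"])
E
```

```text
position: [0.445, -0.1127, 0.1983]
eef_rot: [-3.137, 0.557, 2.999]
position: [0.461, -0.1238, 0.1723]
eef_rot: [-3.138, 0.553, 2.999]
[-0.416 -0.085  2.149  0.265  0.556 -2.032]
[-0.0009, -0.0031, -0.0001, -0.001, -0.0017, 0.0015]
```

View pics/w7.png

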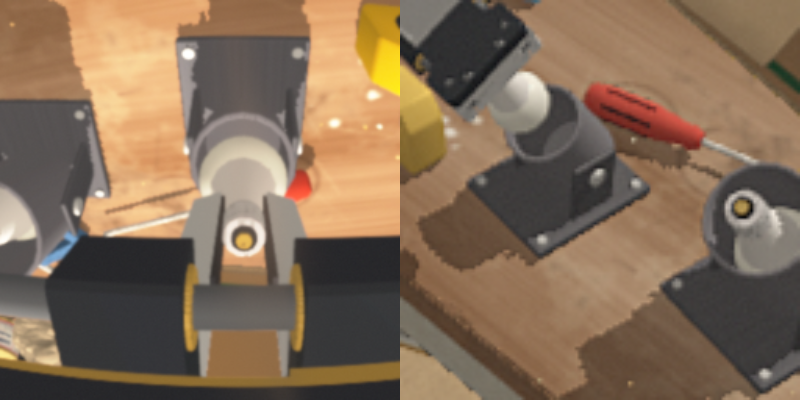

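The wrist crop shows the small globe (200–285) centred in the narrow rim (190–297). The scene crop shows the ball at the mouth, and the big bulb seated in its tube with the cap clear. That was the last picture. I'll lower the small bulb.

```bash
python3 -m creep '[[0,0,0.012,0,0,0],[0,0,0.03,0,0,0],[0,0,0.05,0,0,0],[0,0,0.07,0,0,0],[0,0,0.08,0,0,0]]'|egrep 'pos|wri'; python3 -m creep '[[0.001,0,0.012,0,0,0],[0.002,0,0.03,0,0,0],[0.004,0,0.05,0,0,0],[0.006,0,0.06,0,0,0],[0.006,0,0.065,0,0,0]]'|egrep 'pos|wri'; python3 -m creep '[[0,0,0,0,0,0],[0.001,0,0.002,0,0,0],[0.001,0,0.004,0,0,0]]'|egrep 'pos|wri'; python3 - <<'E'
from h import *
go(*intube("narrow",.090,dx=-.004)); print(robot.sense()["wrist_force"])
E
```

```text
position: [0.4824, -0.1267, 0.1374]
wrist_force: [-0.4, -0.0, -0.2]
position: [0.4967, -0.1293, 0.1087]
wrist_force: [0.5, 0.8, 0.1]
position: [0.4973, -0.1295, 0.1078]
wrist_force: [0.8, 0.0, -1.1]
[-0.0006, -0.0015, 0.0262, -0.0012, -0.0016, 0.0011]
[ 0.80935594  0.03522297 -1.06669139]
```

```bash
python3 -m creep '[[0,0,0.005,0,0,0],[0,0,0.01,0,0,0],[0,0,0.014,0,0,0],[0,0,0.016,0,0,0],[0,0,0.016,0,0,0]]'|egrep 'pos|wri'; for i in 1 2 3; do python3 -m creep '[[0,0,0.002,0,0,0],[0,0,0.003,0,0,0],[0,0,0.003,0,0,0]]'|egrep 'pos|wri'; done; python3 - <<'E'
from h import *
go(*intube("narrow",.090,dx=-.004)); print(robot.sense()["wrist_force"])
E
```

```text
position: [0.5014, -0.1301, 0.1005]
wrist_force: [1.7, 0.2, 0.2]
position: [0.5022, -0.1302, 0.0994]
wrist_force: [1.1, -0.7, -0.7]
position: [0.5029, -0.1303, 0.0981]
wrist_force: [1.5, -0.1, -0.4]
position: [0.5037, -0.1304, 0.0969]
wrist_force: [-0.9, -0.6, 3.5]
[-0.001, -0.0015, 0.0007, -0.0012, -0.0019, 0.001]
[-0.89998369 -0.59946722  3.51881381]
```

```bash
python3 -m creep '[[0,0,0,0,0,0],[0,0,0,0,0,0],[0,0,0,0,0,0]]' - 3 | egrep 'wrist|grip'; python3 -m creep '[[0,0,-0.001,0,0,0],[0,0,-0.001,0,0,0],[0,0,-0.001,0,0,0],[0,0,-0.001,0,0,0],[0,0,-0.001,0,0,0]]' -0.4 | egrep 'wrist|grip|finger'; python3 -m creep '[[0,0,-0.01,0,0,0],[0,0,-0.03,0,0,0],[0,0,-0.06,0,0,0],[0,0,-0.1,0,0,0],[0,0,-0.15,0,0,0]]'| egrep 'pos|wrist|grip|finger'; python3 -m creep '[[0,0,-0.05,0,0,0],[0,0,-0.1,0,0,0],[0,0,-0.13,0,0,0],[0,0,-0.13,0,0,0],[0,0,-0.13,0,0,0]]'; python3 - <<'E'
from h import *
t=eyes.snapshot("scene"); np.savez("scene3",**t); P=cloud(t)
c=t["color"][:,:,::-1]; print(robot.sense()["time_s"])
cv2.imwrite("pics/end.png",cv2.resize(c[130:322,150:406],(800,600)))
o={}
for n,(oo,psi) in TUBE.items():
    A=axes(psi,np.radians(32)); q=P.reshape(-1,3)-oo; L=np.stack([-q@A[:,0],q@A[:,1],-q@A[:,2]],1); D=.092 if n=="wide" else .068
    k=(np.hypot(L[:,0],L[:,1])<(.06))&(L[:,2]>D+.008)&(L[:,2]<D+.08); print(n,"points above the rim: n, mean, max s",k.sum(),L[k].mean(0).round(4),L[k][:,2].max().round(4))
for n,k in(("before","scene.npz"),("after","scene3.npz")):
    h=cv2.cvtColor(np.load(k)["color"],cv2.COLOR_RGB2HSV); m=cv2.inRange(h,(18,150,90),(32,255,255)); 
    for nm,b in(("tape",m[215:260,210:250]),("driver",m[160:190,195:232])): M=cv2.moments(b,True); print(n,nm,M["m00"],M["m10"]/M["m00"],M["m01"]/M["m00"])
E
```

```text
wrist_force: [-0.9, -1.3, 1.4]
grip_width: 0.0158
wrist_force: [0.5, -0.3, -0.3]
grip_width: 0.0279
finger_force: 0.0
position: [0.4635, -0.1242, 0.161]
wrist_force: [-0.1, -0.3, 0.1]
grip_width: 0.0282
finger_force: 0.0
time_s: 18.15
position: [0.4306, -0.1195, 0.2167]
eef_rot: [-3.137, 0.556, 2.999]
wrist_force: [-0.3, 0.4, -0.5]
grip_width: 0.0284
finger_force: 0.0
18.2
wide points above the rim: n, mean, max s 171 [-0.004  -0.0034  0.12  ] 0.129
narrow points above the rim: n, mean, max s 63 [-0.0052 -0.0017  0.0935] 0.103
before tape 441.0 22.308390022675738 24.138321995464853
before driver 210.0 17.02857142857143 16.733333333333334
after tape 401.0 22.466334164588527 25.037406483790523Traceback (most recent call last):
  File "<stdin>", line 11, in <module>
ZeroDivisionError: float division by zero
```

View pics/end.png

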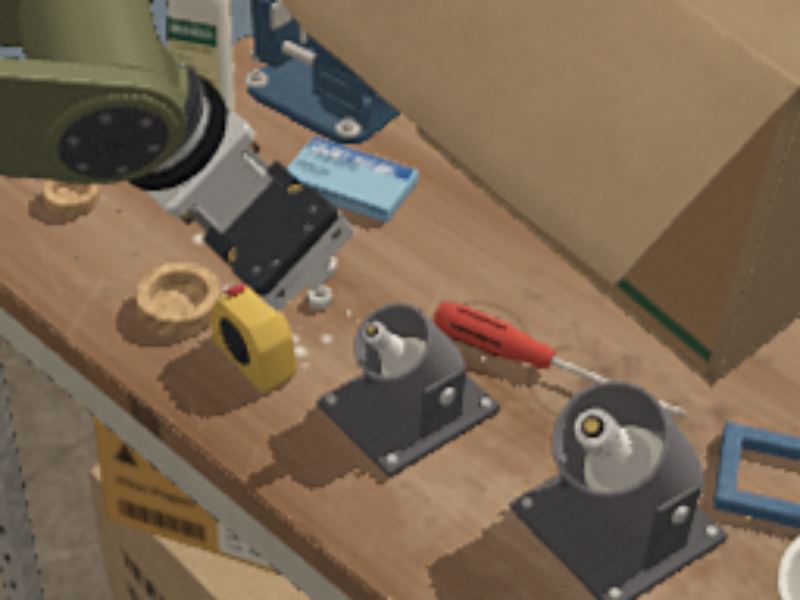

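The final view shows both bulbs seated ball down, with their caps standing clear at (372,330) and (592,425). The tape measure hasn't moved, and the arm is clear of everything.

```bash
python3 -c "
from workcell import robot
print(robot.sign_off())"
```

```text
the job is handed in; nothing more can be done
None
```

Both bulbs are in their tubes, ball first and resting on the bottom (large in the wide, small in the narrow); the job is handed in at about 18 s, the tape measure did not move, and the arm hid the screwdriver in the last picture.

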